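# Load the tray mould into the sealer

### The arm

A 6-joint arm with a two-finger parallel gripper is mounted at the origin on the work surface. World frame = base frame: x ahead of the robot, y to its left, z up, the work surface at z = 0. Lengths are in mm, angles in rad, forces in N, time in s.
With the tool pointing down it reaches from about 325 to 775 mm from the base axis. Payload 5.5 kg.
Tool frame: the origin (TCP) lies at the very end of the fingers, on their centre line; the grasp point (between the pads) lies 19 mm behind it (bot.hold_point_z is the distance from the TCP to the grasp point, in mm); z points along the fingers, y is the line along which they close (so a half turn about z gives the same grasp; the last joint's range is limited). The gripper opens to 88 mm and grips with 3 to 60 N. Pads are 20 mm wide; open, the fingers measure 115 mm over their backs; the gripper's body (75 mm by 178 mm) begins 61 mm behind the grasp point.
Start: joints at [-0.057, 0.091, 1.231, -0, 1.82, -0.057], TCP at [600.013, -0.003, 202.131] pointing down, gripper open.
Joint ranges: [-2.87, 2.87], [-0.86, 2.18], [0.17, 2.46], [-1.51, 4.65], [0.06, 2.69], [-2.65, 2.65]. Speed limits (rad/s): [2.57, 2.57, 3.01, 3.14, 3.14, 3.14].

### API

Orientations are given as a unit quaternion [w, x, y, z].
In Python, from rig import bot gives the robot as it stands. The module is installed in compiled form; this text tells all that it offers.
- The arm moves only by the shell command python3 -m jog 'ROWS' [FORCE]. ROWS is JSON, a list of rows, each a list of 7 numbers: the shift along the tool's x, y, z in cm, then the turn, a rotation vector about the tool's x, y, z in degrees, then the finger opening in cm, from 0 to 8.78. A call has 1 to 20 rows; each row shifts and turns the commanded pose from where the row before left it, along the tool's axes as they then stand; what a row does not reach is not made up. A row lasts 1/10 s, in which the tool goes at most 50 mm and 8.59 degrees, less where a joint would pass 70% of its speed; a pose out of reach is approached as far as the arm can. A call with a gripper value outside its range is refused whole. The fingers move at their own pace and stop on an object; FORCE is the grip in N (left out, the last holds). Time passes only in rows, so rows that do not move let the fingers close. It gives the time, the measured TCP pose, the force, the opening and the grip force at its end, in the units of the state.
- bot.observe(): the state, without advancing time (a new reading comes with each control period).
- bot.snapshot(name): name is "scene" or "side" or "wrist"; returns a dict with "image" (400x640x3 uint8, red, green, blue), "K" (3x3 intrinsics, pixels), "world_to_cam" (4x4, takes a point from world to camera coordinates); the wrist camera has in their place "mount" (4x4, takes a point from camera to tool coordinates, whose origin is the TCP and whose axes are the flange's). Camera axes: x right, y down, z forward; pixel columns grow to the right and rows downward; lengths in mm; the calibration is good to about 2 mm. The wrist camera is an equidistant fisheye: a pixel r from the principal point sees the ray r / f radians off the axis. A picture is of the moment at which its call begins: read the wrist's pose just before it. There is no depth.
- bot.hand_in(): hands the job in; it is judged then, once.
The state is a dict: "time_s": time; "joint_positions": joint angles; "dq": joint speeds; "joint_efforts": joint torques, N m; "ee_pos": TCP position; "tool_rot": TCP orientation; "contact_force": force on the tool from outside, world axes, zero at the start; "ft_torque": the same for the moment, N m; "gripper_width": finger opening in mm; "finger_force": force on a finger pad.
Only numpy, scipy, OpenCV 4.12 (cv2) and the standard library are available. Lean on these libraries where they do the work, as an engineer would, in place of code of your own. Each camera call takes 0.05 s, during which the arm holds its last target. There are 200 camera calls.

### The job

Draw the blue tray mould out from under the low draining shelf and slide it into the tray sealer, under the sealing head and on its two ledges, nose first until it is fully home against the stop with the black handle sticking out at the front. Let go of it there, and leave everything else on the table standing where it is.

Things in the scene. Friction and masses are not known exactly. Their poses are not given: they have to be found in the camera images.
- mould: Tray mould, about 0.22 kg: flat blue open frame 110 (x) by 100 (y) by 20 mm high; its bars are 18 mm wide round an open window 74 by 64 mm; a black handle sticks out behind. Origin: centre of the frame's underside; z up; x points from handle to nose. It starts flat on the table, nose end about 75 mm out in front of the shelf, handle and rear under it.
- mould_nose (a point): middle of the mould's nose face (the end away from the handle): mould x +55, y 0, z 10 mm
- mould_handle (a point): gripping point in the mould's handle: mould x -95, y 0, z 13 mm. The handle is a straight bar 20 mm wide (y) and 18 mm high (z 4 to 22), from mould x -55 to x -120 mm.
- shelf: Draining shelf, fixed, open at the front: steel board 190 mm wide (y), 180 mm deep (x 0 to 180), 8 mm thick, underside 55 mm above the table, on four 12 mm square legs centred at x 10 and 170, y +-86 mm (160 mm clear between). A lidded pan is fixed on it from x 58 mm back, top 146 mm above the table. Origin: on the table under the middle of the front edge; x points inwards, z up.
- shelf_edge (a point): middle of the front edge of the shelf board, on its underside (shelf x 0, y 0, z 55 mm)
- sealer: Tray sealer, fixed: steel machine 170 mm wide (y), open at the front. Origin: on the table under the middle of its grey sealing head's front edge; x points inwards, z up. The head covers x 0 to 100 mm, underside 85 and top 127 mm above the table; a black bar on it (x 45 mm) rises to 168 mm. The housing behind (x 80 to 225 mm) with a white film roll on it rises to 236 mm.
- sealer_mouth (a point): Middle of the front ends of the two ledges, at their top: sealer x -40, y 0, z 45 mm. The ledges (y 39 to 53 mm either side, open between) run from here to the stop. Guide walls at y +-53 mm leave the mould 3 mm play each side from x -10 mm on; before that the guides, 60 mm above the table, flare out to about +-57 mm.
- sealer_home (a point): Middle of the foot of the stop (the housing's front face), level with the ledges' tops: sealer x +80, y 0, z 45 mm. With the mould home its nose face touches the stop: mould origin at sealer x +25, y 0, z +45 mm, mould x axis along sealer x, handle end at sealer x -95 mm.
- bottle: Bystander, to be left alone: yellow squeeze bottle with a red cap, 56 mm across, 170 mm high. Origin: centre of its underside, z up.
- jar: Bystander, to be left alone: glass jar with a green lid, 60 mm across, 85 mm high. Origin: centre of its underside, z up.
- can: Bystander, to be left alone: food can with an orange band, 60 mm across, 95 mm high. Origin: centre of its underside, z up.
- tub: Bystander, to be left alone: open black tub, 100 mm (x) by 80 mm (y), 50 mm high. Origin: centre of its underside, z up.
- bowl: Bystander, to be left alone: steel bowl, 130 mm across, 55 mm high. Origin: centre of its underside, z up.
- spatula: Bystander, to be left alone: spatula about 240 mm long, lying along its x axis. Origin: centre of its underside.
- mug: Bystander, to be left alone: white mug, 76 mm across without its handle, 85 mm high. Origin: centre of its underside, z up.
Things that resemble listed ones, but are neither listed nor needed, are in the scene too. Of the things that look like the mould, the largest one is meant.

How it is judged:
By the outcome, as a careful person would: the job done as asked, in the order asked, and still so for the second after the job is handed in, with the robot touching nothing.
It also fails if it takes over 67 s, if anything falls off the work surface, if the arm or the gripper's body presses on something with over 40 N, if the wrist force passes 120 N, or if a joint passes its speed limit or range.

## Working session

There is one attempt and no reset: what is moved stays moved. The work goes in short steps, Python scripts to look and compute and a shell command to move; the robot and the scene stay as the last step left them, time stands still between calls to the robot, and variables do not carry over. Pictures are saved under pics/ and viewed, at most 10 in all, crops included, and the job is handed in when it is done.

```bash
mkdir -p pics; python3 - <<'E'
from rig import bot
import cv2,numpy as np
o=bot.observe();print(o)
for n in("scene","side","wrist"):
    s=bot.snapshot(n);cv2.imwrite(f"pics/{n}0.png",s["image"][:,:,::-1]);np.savez(f"pics/{n}0.npz",**s)
    print(n,{k:np.round(v,3).tolist() for k,v in s.items() if k!="image"})
E
```

```text
{'time_s': 0.0, 'joint_positions': array([-5.67031755e-02,  9.18458648e-02,  1.23187637e+00,  8.60481750e-06,
        1.81980313e+00, -5.67350320e-02]), 'dq': array([-0.00101608,  0.00054396, -0.00031103, -0.00014691,  0.00274118,
       -0.00038676]), 'joint_efforts': array([-3.13584051e-04, -4.46447504e+01, -4.06449509e+01,  6.96761138e-02,
        2.93726998e-02, -1.50731516e-04]), 'ee_pos': array([5.99661896e+02, 1.85987078e-02, 2.01020079e+02]), 'tool_rot': array([-7.23730009e-04,  7.07094441e-01,  7.07118461e-01, -6.40368668e-04]), 'contact_force': array([ 0.44580147,  0.33404236, -0.82236622]), 'ft_torque': array([0.00152104, 0.01982504, 0.02067992]), 'finger_force': 0.0, 'gripper_width': 88.13377964256496}
scene {'K': [[377.06, 0.0, 317.292], [0.0, 377.06, 198.475], [0.0, 0.0, 1.0]], 'world_to_cam': [[0.999, -0.043, -0.014, -467.893], [-0.039, -0.692, -0.721, 65.409], [0.021, 0.721, -0.693, 1299.648], [0.0, 0.0, 0.0, 1.0]]}
side {'K': [[449.444, 0.0, 329.635], [0.0, 449.444, 200.35], [0.0, 0.0, 1.0]], 'world_to_cam': [[0.875, -0.484, -0.006, -406.499], [-0.329, -0.586, -0.74, 192.365], [0.355, 0.65, -0.672, 1568.298], [0.0, 0.0, 0.0, 1.0]]}
wrist {'K': [[309.707, 0.0, 318.937], [0.0, 309.707, 199.943], [0.0, 0.0, 1.0]], 'mount': [[0.001, -0.957, -0.292, 81.014], [1.0, 0.001, 0.0, -0.08], [0.0, -0.292, 0.957, -183.263], [0.0, 0.0, 0.0, 1.0]]}
```

View pics/scene0.png

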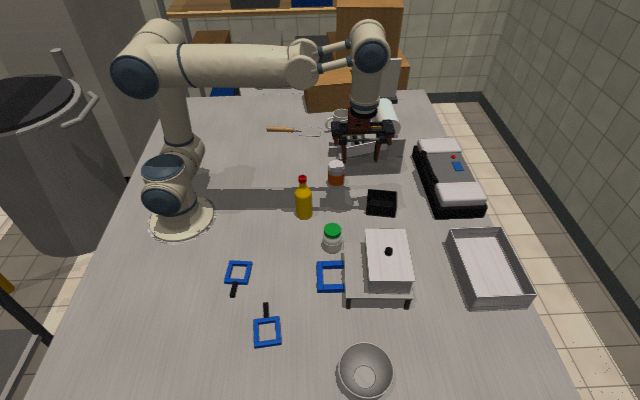

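View pics/side0.png

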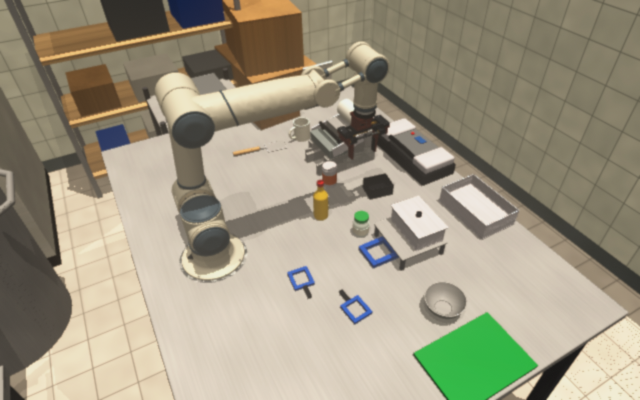

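View pics/wrist0.png

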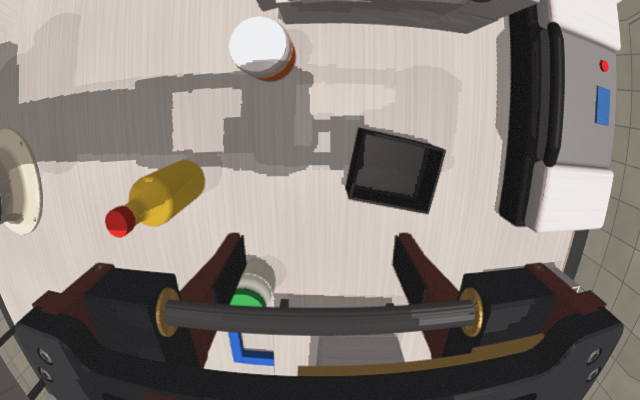

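```bash
cat > h.py <<'E'
import numpy as np,cv2
from scipy.spatial.transform import Rotation as R
def fixray(s,px):
    M=s["world_to_cam"];d=M[:3,:3].T@np.linalg.inv(s["K"])@[*px,1.]
    return -M[:3,:3].T@M[:3,3],d
def wristray(s,px,p,q):
    K=s["K"];v=(np.array(px,float)-K[:2,2])/K[0,0];t=np.hypot(*v)
    d=np.array([*(v/t*np.sin(t)),np.cos(t)]);T=R.from_quat(q,scalar_first=True);m=s["mount"]
    return T.apply(m[:3,3])+p,T.apply(m[:3,:3]@d)
def plane(ray,z):
    o,d=ray;return o+d*(z-o[2])/d[2]
E
python3 - <<'E'
from h import *
s=dict(np.load("pics/scene0.npz"));im=s["image"]
h=cv2.cvtColor(im,cv2.COLOR_RGB2HSV)
m=cv2.inRange(h,(100,150,60),(125,255,255))
n,l,st,c=cv2.connectedComponentsWithStats(m)
for i in range(1,n):
    if st[i,4]>60:
        P=lambda px,z=20:np.round(plane(fixray(s,px),z)[:2])
        x,y,w,hh,a=st[i]; print(st[i],P((x,y)),P((x+w,y+hh)),P(c[i]))
        if a>200: print([P(p[0]).tolist() for p in cv2.approxPolyDP(max(cv2.findContours((l==i).astype('u1'),0,2)[0],key=len),4,True)])
for nm,px,z in [("edgeL",(343,257),63),("edgeR",(342,296),63),("legs",(349,305),0),("legs2",(407,303),0),("jar",(333,250),0),("bottle",(304,216),0),("tub",(381,204),50),("can",(336,184),0),("bowl",(364,388),0)]:
    print(nm,P(px,z))
E
```

```text
[292   0  40   7 214] [ 369. 2294.] [ 668. 2099.] [ 517. 2215.]
[[369.0, 2294.0], [369.0, 2149.0], [664.0, 2146.0], [672.0, 2266.0]]
[210  88  24   8 182] [-42. 892.] [ 90. 801.] [ 24. 850.]
[452 162  12   9  72] [1003.  221.] [1031.  165.] [1015.  196.]
[224 261  28  24 334] [ 178. -209.] [ 269. -299.] [ 223. -251.]
[[193.0, -210.0], [191.0, -288.0], [252.0, -294.0], [260.0, -217.0]]
[317 261  27  32 522] [ 458. -224.] [ 529. -338.] [ 488. -281.]
[[461.0, -224.0], [457.0, -331.0], [527.0, -332.0], [529.0, -309.0], [472.0, -306.0], [468.0, -268.0], [475.0, -251.0], [528.0, -253.0], [536.0, -232.0]]
[254 316  27  32 452] [ 283. -396.] [ 357. -487.] [ 319. -443.]
[[347.0, -399.0], [283.0, -404.0], [292.0, -481.0], [354.0, -476.0]]
edgeL [ 533. -246.]
edgeR [ 519. -374.]
legs [ 541. -364.]
legs2 [ 703. -366.]
jar [ 511. -169.]
bottle [422. -17.]
tub [682. -23.]
can [545. 142.]
bowl [ 554. -584.]
```

```bash
python3 -m jog '[[2,0,-4,0,0,0,8],[2,0,-4,0,0,0,8],[2,0,-4,0,0,0,8],[2,0,-3,0,0,0,8],[0,0,0,0,0,0,8],[0,0,0,0,0,0,8]]'
cat > snap.py <<'E'
import sys
from h import *
from rig import bot
def snap(tag,n="wrist"):
    o=bot.observe();s=bot.snapshot(n);s["p"]=o["ee_pos"];s["q"]=o["tool_rot"]
    cv2.imwrite(f"pics/{tag}.png",s["image"][:,:,::-1]);np.savez(f"pics/{tag}.npz",**s);print(o["time_s"],np.round(o["ee_pos"],1),np.round(o["tool_rot"],4));return s
if __name__=="__main__": snap(*sys.argv[1:])
E
python3 snap.py w1
```

```text
time_s: 0.75
ee_pos: [600.3, 80.3, 352.1]
tool_rot: [0.0, 0.707, 0.707, 0.0]
contact_force: [0.7, 0.2, -0.8]
gripper_width: 80.0
finger_force: 0.0
0.75 [600.3  80.3 352.1] [3.000e-04 7.068e-01 7.074e-01 2.000e-04]
```

View pics/w1.png

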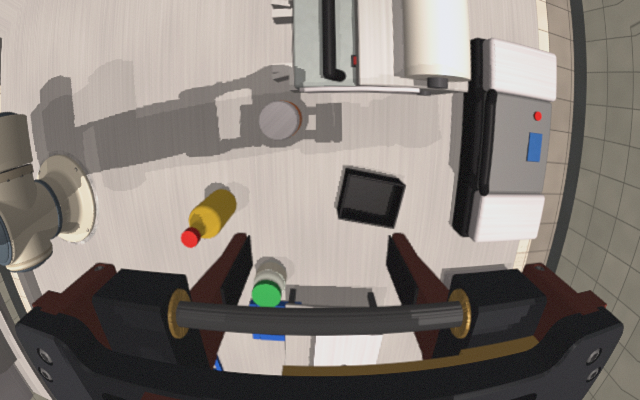

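The wrist picture shows the sealer mouth opening to the left at (280,10), i.e. toward -x. Its head spans columns 295–357 and the film roll is at (435,40). Mould candidates in the scene picture are (331,276), half under the shelf, (238,272) and (267,330). The one at (331,276) is meant: it is the largest at about 108 mm wide against about 75 mm, and it lies under the shelf. I'll confirm it from above.

```bash
python3 -m jog '[[-4.2,-1.3,1,0,0,0,6],[-4.2,-1.3,1,0,0,0,6],[-4.2,-1.3,1,0,0,0,6],[-4.2,-1.3,1,0,0,0,6],[-4.2,-1.3,1,0,0,0,6],[-4.2,-1.3,2,0,0,0,6],[-4.2,-1.3,2,0,0,0,6],[-4.2,-1.3,2,0,0,0,6],[-4.2,-1.3,2,0,0,0,6],[-4.2,-1.3,2,0,0,0,6],[0,0,0,0,0,0,5],[0,0,0,0,0,0,5],[0,0,0,0,0,0,5]]'
python3 snap.py w2
```

```text
time_s: 2.1
ee_pos: [470.0, -339.3, 201.9]
tool_rot: [-0.0, 0.707, 0.707, 0.0]
contact_force: [-0.5, 0.3, 0.0]
gripper_width: 50.3
finger_force: 0.0
2.1 [ 470.  -339.3  201.9] [-4.000e-04  7.071e-01  7.072e-01  2.000e-04]
```

View pics/w2.png

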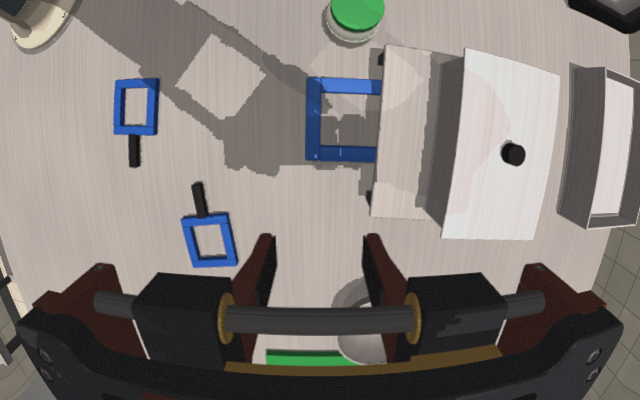

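From above, the mould's U is at (340,120), with its nose edge along columns 305–308, rows 78–160. The shelf edge runs (385,45)–(371,215). The small lookalikes are at (136,106) and (209,240). I'll measure now and make the confirming crop.

```bash
python3 - <<'E'
from h import *
s=dict(np.load("pics/w2.npz"));im=s["image"];P=lambda px,z=20:np.round(plane(wristray(s,px,s["p"],s["q"]),z)[:2],1)
h=cv2.cvtColor(im,cv2.COLOR_RGB2HSV);m=cv2.inRange(h,(100,120,40),(125,255,255))
n,l,st,c=cv2.connectedComponentsWithStats(m)
crop=cv2.resize(im[60:230,280:420],None,fx=3.5,fy=3.5,interpolation=cv2.INTER_CUBIC);cv2.imwrite("pics/crop.png",crop[:,:,::-1])
for i in range(1,n):
    if st[i,4]>300:
        C=max(cv2.findContours((l==i).astype('u1'),0,2)[0],key=len)
        A=cv2.approxPolyDP(C,3,True)[:,0];print(st[i]);[print(a,P(a),P(a,0)) for a in A]
for p in[(385,45),(371,215)]:print("edge",P(p,63))
E
```

```text
[ 306   77   76   85 2851]
[308  78] [ 457.1 -222.3] [ 456.4 -220.3]
[306 159] [ 454.4 -318.5] [ 453.5 -321.8]
[373 161] [ 535.  -320.4] [ 538.5 -323.8]
[375 147] [ 536.8 -303.3] [ 540.5 -305.7]
[319 144] [ 469.9 -300.5] [ 469.9 -302.8]
[320  93] [ 471.  -240.1] [ 471.  -239.1]
[379  94] [ 540.1 -239.7] [ 544.  -238.6]
[381  81] [ 542.3 -224. ] [ 546.3 -222.1]
[ 114   78   45   58 1540]
[158  79] [ 265.9 -209.7] [ 254.8 -207. ]
[116  80] [ 196.7 -201.2] [ 181.8 -198. ]
[114 133] [ 188.6 -273.8] [ 173.2 -274.6]
[156 132] [ 259.6 -278.1] [ 248.1 -279.2]
[ 181  213   57   54 1506]
[226 213] [ 350.1 -387.2] [ 343.5 -394.3]
[181 219] [ 283.6 -396.6] [ 273.4 -404.2]
[193 266] [ 290.2 -468.2] [ 280.4 -479.7]
[236 264] [ 356.2 -461.5] [ 349.9 -472.6]
edge [ 538.  -188.9]
edge [ 527.9 -373.9]
```

View pics/crop.png

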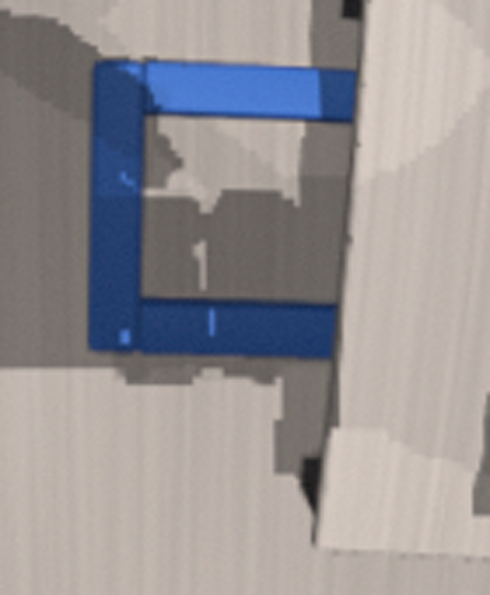

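The crop shows one large blue frame with its rear under the shelf board, so this is the right mould. Its nose bar centre is at about (465,-270.5). Lowering onto it.

```bash
python3 -m jog '[[3.5,-0.5,1,0,0,0,4.4],[3.4,0,3,0,0,0,4.4],[0,0,4,0,0,0,4.4],[0,0,4,0,0,0,4.4],[0,0,4,0,0,0,4.4],[0,0,2.6,0,0,0,4.4],[0,0,1.1,0,0,0,4.4],[0,0,0,0,0,0,4.4],[0,0,0,0,0,0,1],[0,0,0,0,0,0,1],[0,0,0,0,0,0,1],[0,0,0,0,0,0,1],[0,0,0,0,0,0,1],[0,0,0,0,0,0,1]]' 30
```

```text
time_s: 3.55
ee_pos: [465.0, -271.1, 5.3]
tool_rot: [0.0, 0.707, 0.707, 0.0]
contact_force: [-0.2, -0.0, 0.1]
gripper_width: 9.9
finger_force: 0.0
```

```bash
python3 snap.py w3
```

```text
3.55 [ 465.  -271.1    5.3] [1.000e-04 7.072e-01 7.071e-01 0.000e+00]
```

View pics/w3.png

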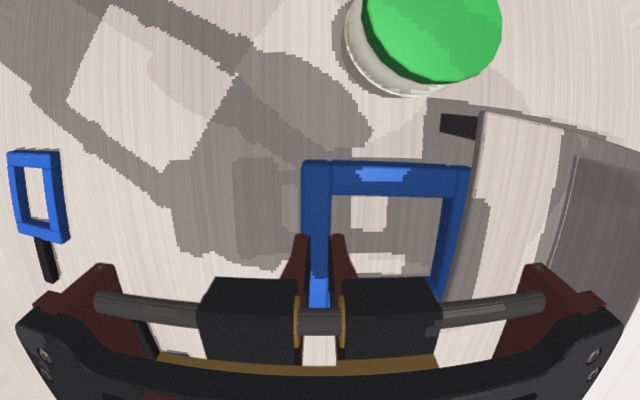

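The fingers straddle the nose bar at (318,290), yet the opening reads 9.9 mm with no force. I'll close further and watch.

```bash
python3 -m jog '[[0,0,0,0,0,0,0],[0,0,0,0,0,0,0],[0,0,0,0,0,0,0]]' 30; python3 snap.py w4; python3 snap.py sc4 scene; python3 - <<'E'
from h import *
a=cv2.imread("pics/w4.png")[180:360,250:470];b=cv2.imread("pics/sc4.png")[200:330,260:430]
a=cv2.resize(a,None,fx=2,fy=2);b=cv2.resize(b,(340,260),interpolation=cv2.INTER_CUBIC)
c=np.zeros((360,780,3),np.uint8);c[:a.shape[0],:440]=a;c[:260,440:780]=b;cv2.imwrite("pics/c4.png",c)
E
```

```text
time_s: 3.9
ee_pos: [465.0, -271.0, 5.1]
tool_rot: [-0.0, 0.707, 0.707, -0.0]
contact_force: [0.1, 0.1, 0.2]
gripper_width: 0.4
finger_force: 0.0
3.9 [ 465.  -271.     5.1] [-1.000e-04  7.071e-01  7.071e-01 -0.000e+00]
3.95 [ 465.  -271.     5.1] [-1.000e-04  7.071e-01  7.071e-01 -0.000e+00]
```

View pics/c4.png

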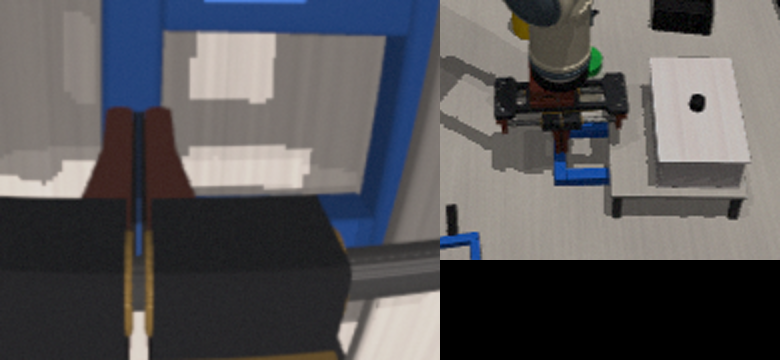

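The closed fingers sit over the bar without touching it. The tips at (318,235) appear to be level with or above its top, although z reads 5. I'll check the true tip height in the fixed views.

```bash
python3 snap.py sd4 side; python3 - <<'E'
from h import *
T=[]
for n in("sc4","sd4"):
    s=dict(np.load(f"pics/{n}.npz"));im=s["image"][:,:,::-1].copy();M=s["world_to_cam"]
    pr=lambda p:(lambda c:(s["K"]@c/c[2])[:2])(M[:3,:3]@p+M[:3,3])
    c=pr(np.array([465,-271,15.]));x0,y0=np.round(c).astype(int)-[32,50]
    a=cv2.resize(im[y0:y0+80,x0:x0+64],None,fx=6,fy=6,interpolation=cv2.INTER_CUBIC)
    for z,col in((5,(0,0,255)),(25,(0,255,0)),(55,(255,255,0))):
        p=(pr(np.array([465,-271,float(z)]))-[x0,y0]+.5)*6;cv2.circle(a,tuple(p.astype(int)),4,col,2)
    print(n,x0,y0,[pr(np.array([465,-271,float(z)])).round(1) for z in(5,25)]);T.append(a)
cv2.imwrite("pics/c5.png",np.hstack(T))
E
```

```text
4.0 [ 465.  -271.     5.1] [-0.      0.7071  0.7071 -0.    ]
sc4 288 225 [array([320. , 276.9]), array([320. , 272.9])]
sd4 336 205 [array([367.7, 256.5]), array([368. , 252.7])]
```

View pics/c5.png

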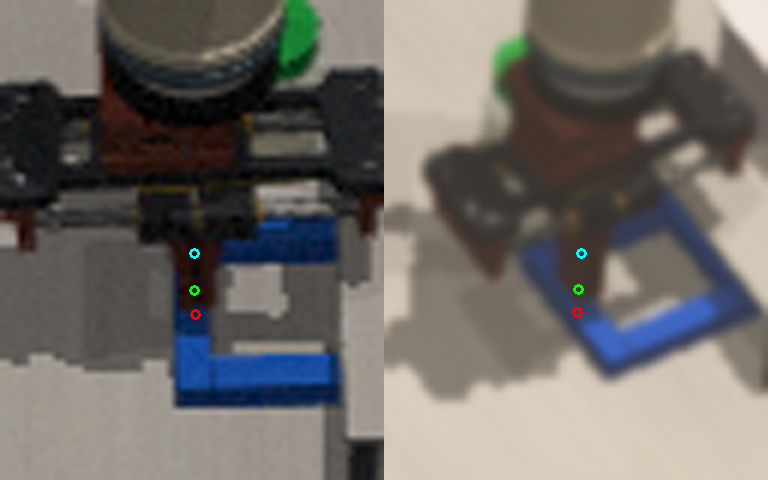

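The tips end about 15–20 mm higher than the reading, roughly at the mould's top face (left crop (195,305), right crop (582,300)). I'll open, go lower in small steps and feel for the table.

```bash
python3 -m jog '[[0,0,0,0,0,0,4.4],[0,0,0,0,0,0,4.4],[0,0,0,0,0,0,4.4],[0,0,0,0,0,0,4.4],[0,0,0,0,0,0,4.4],[0,0,0.3,0,0,0,4.4],[0,0,0.3,0,0,0,4.4],[0,0,0.2,0,0,0,4.4],[0,0,0.2,0,0,0,4.4],[0,0,0,0,0,0,4.4]]' 30;  python3 -m jog '[[0,0,0.2,0,0,0,4.4],[0,0,0,0,0,0,4.4]]';python3 -m jog '[[0,0,0.2,0,0,0,4.4],[0,0,0,0,0,0,4.4]]'
```

```text
time_s: 5.05
ee_pos: [464.8, -270.9, -5.4]
tool_rot: [-0.0, 0.707, 0.707, -0.0]
contact_force: [1.2, 0.1, -0.1]
gripper_width: 43.7
finger_force: 0.0
time_s: 5.25
ee_pos: [464.9, -270.9, -7.1]
tool_rot: [-0.0, 0.707, 0.707, -0.0]
contact_force: [0.4, 0.4, 0.1]
gripper_width: 44.2
finger_force: 0.0
time_s: 5.45
ee_pos: [464.9, -270.9, -9.1]
tool_rot: [-0.0, 0.707, 0.707, -0.0]
contact_force: [-0.7, -0.2, -0.6]
gripper_width: 44.1
finger_force: 0.0
```

```bash
python3 -m jog '[[0,0,0.2,0,0,0,4.4],[0,0,0.2,0,0,0,4.4],[0,0,0,0,0,0,1]]' 30; python3 -m jog '[[0,0,0,0,0,0,1],[0,0,0,0,0,0,1],[0,0,0,0,0,0,1],[0,0,0,0,0,0,1]]'
```

```text
time_s: 5.75
ee_pos: [464.8, -270.8, -13.3]
tool_rot: [-0.0, 0.707, 0.707, -0.0]
contact_force: [0.6, -0.8, -0.1]
gripper_width: 39.0
finger_force: 0.0
time_s: 6.15
ee_pos: [464.7, -271.1, -12.8]
tool_rot: [-0.0, 0.707, 0.707, -0.0]
contact_force: [-1.1, 0.4, 0.3]
gripper_width: 17.7
finger_force: 29.9
```

Now gripped, at 17.7 mm and 30 N. True tip height is about 17 mm above the reading. Pulling straight out, then drifting slightly to -y away from the jar.

```bash
python3 -m jog '[[0,-0.5,0,0,0,0,1],[0,-1.5,0,0,0,0,1],[0.1,-2,0,0,0,0,1],[0.1,-2,0,0,0,0,1],[0.1,-2,0,0,0,0,1],[0,-2,0,0,0,0,1],[0,-2,0,0,0,0,1],[-0.5,-2,0,0,0,0,1],[-0.8,-2,0,0,0,0,1],[-0.7,-1,0,0,0,0,1],[0,0,0,0,0,0,1]]' 30; python3 -m jog '[[0,0,0,0,0,0,4.4],[0,0,0,0,0,0,4.4],[0,0,0,0,0,0,4.4],[0,0,0,0,0,0,4.4],[0,0,-2,0,0,0,4.4],[0,0,-4,0,0,0,4.4],[0,0,-4,0,0,0,4.4],[-3,3,-4,0,0,0,4.4],[-4,4,-4,0,0,0,4.4],[0,0,0,0,0,0,4.4],[0,0,0,0,0,0,4.4]]'; python3 snap.py w6;python3 snap.py sc6 scene
```

```text
time_s: 7.25
ee_pos: [293.9, -288.7, -12.9]
tool_rot: [0.0, 0.708, 0.706, -0.0]
contact_force: [-1.4, 0.0, 0.0]
gripper_width: 18.1
finger_force: 29.9
time_s: 8.35
ee_pos: [350.0, -342.6, 149.7]
tool_rot: [-0.001, 0.707, 0.707, 0.0]
contact_force: [0.0, 1.0, -0.5]
gripper_width: 43.9
finger_force: 0.0
8.35 [ 350.  -342.6  149.7] [-8.000e-04  7.069e-01  7.073e-01  1.000e-04]
8.4 [ 349.3 -341.9  149.1] [-1.200e-03  7.070e-01  7.073e-01  1.000e-04]
```

View pics/w6.png

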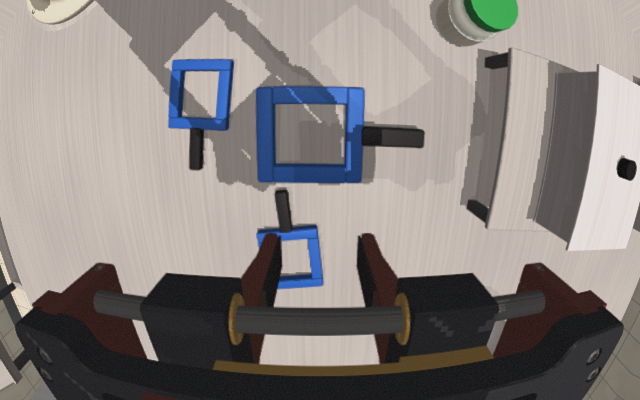

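The mould is out at (310,135), with its handle at columns 363–424, rows 128–147. It is clear of the shelf and the lookalikes.

```bash
python3 - <<'E'
from h import *
s=dict(np.load("pics/w6.npz"));im=s["image"]
h=cv2.cvtColor(im,cv2.COLOR_RGB2HSV);m=cv2.inRange(h,(100,120,40),(125,255,255))
n,l,st,c=cv2.connectedComponentsWithStats(m);i=1+np.argmax(st[1:,4])
C=max(cv2.findContours((l==i).astype('u1'),0,2)[0],key=len)[:,0]
A=cv2.approxPolyDP(cv2.convexHull(C),4,True)[:,0];print(A.tolist())
k=cv2.inRange(h,(0,0,0),(180,255,75));k[:120]=0;k[155:]=0;k[:,:362]=0;k[:,430:]=0
n,l,st,c=cv2.connectedComponentsWithStats(k);i=1+np.argmax(st[1:,4]);print("handle",st[i])
H=max(cv2.findContours((l==i).astype('u1'),0,2)[0],key=len)[:,0]
for dz in(0,17,22):
    P=lambda px,z:plane(wristray(s,px,s["p"]+[0,0,dz],s["q"]),z)[:2]
    F=np.array([P(a,20) for a in C],np.float32);r=cv2.minAreaRect(F);b=cv2.boxPoints(r)
    G=np.array([P(a,22) for a in H],np.float32)
    print(dz,"frame",np.round(r[0],1),np.round(r[1],1),round(r[2],1),"handle",[np.round(v,1) for v in cv2.minAreaRect(G)])
E
```

```text
[[363, 89], [360, 181], [258, 179], [258, 88]]
handle [ 362  126   62   22 1180]
0 frame [ 340.  -288.2] [ 98.1 108.2] 89.3 handle [array([ 425.4, -288.5]), array([20. , 65.2]), np.float64(89.2)]
17 frame [ 339.4 -289.7] [103.4 114.1] 89.3 handle [array([ 429.5, -290. ]), array([21.1, 68.8]), np.float64(89.2)]
22 frame [ 339.2 -290.1] [105.  115.8] 89.3 handle [array([ 430.8, -290.4]), array([21.4, 69.8]), np.float64(89.2)]
```

```bash
python3 -m jog '[[0,0,0,0,0,8.5,4.4],[0,0,0,0,0,8.5,4.4],[0,0,0,0,0,8.5,4.4],[0,0,0,0,0,8.5,4.4],[0,0,0,0,0,8.5,4.4],[0,0,0,0,0,8.5,4.4],[0,0,0,0,0,8.5,4.4],[0,0,0,0,0,8.5,4.4],[0,0,0,0,0,8.5,4.4],[0,0,0,0,0,8.5,4.4],[0,0,0,0,0,5,4.4],[4.2,-2.7,0,0,0,0,4.4],[4.2,-2.7,0,0,0,0,4.4],[0,0,4,0,0,0,4.4],[0,0,4,0,0,0,4.4],[0,0,0,0,0,0,4.4]]'; python3 snap.py w7
```

```text
time_s: 10.05
ee_pos: [429.6, -284.9, 63.2]
tool_rot: [-0.004, 1.0, 0.001, -0.005]
contact_force: [-0.5, 0.2, -0.6]
gripper_width: 44.0
finger_force: 0.0
10.05 [ 429.6 -284.9   63.2] [-3.7e-03  1.0e+00  5.0e-04 -5.0e-03]
```

```bash
python3 -m jog '[[0.45,0.4,1,-0.4,0.55,0,4.4],[0,0,1.5,0,0,0,4.4],[0,0,0,0,0,0,4.4],[0,0,0,0,0,0,4.4]]'; python3 snap.py w8; python3 - <<'E'
from h import *
s=dict(np.load("pics/w8.npz"));im=s["image"]
cv2.imwrite("pics/w8c.png",cv2.resize(im[140:400,160:480],None,fx=2,fy=2)[:,:,::-1])
E
```

```text
time_s: 10.5
ee_pos: [438.0, -292.8, 46.0]
tool_rot: [0.004, 1.0, -0.0, 0.005]
contact_force: [0.9, -0.8, 0.4]
gripper_width: 44.0
finger_force: 0.0
10.5 [ 438.  -292.8   46. ] [ 3.5e-03  1.0e+00 -2.0e-04  4.9e-03]
```

View pics/w8c.png

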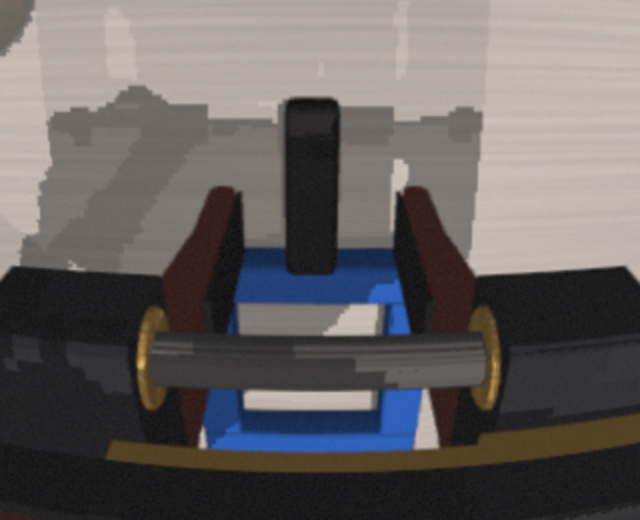

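The picture shows the handle (crop 312,185) between the open fingers, slightly left of centre (319). My correction was of a motion lag, so I'll undo it and go down.

```bash
python3 -m jog '[[-0.4,-0.35,0,0.4,-0.55,0,4.4],[0,0,2,0,0,0,4.4],[0,0,2,0,0,0,4.4],[0,0,1,0,0,0,4.4],[0,0,0.4,0,0,0,4.4],[0,0,0,0,0,0,4.4],[0,0,0,0,0,0,4.4]]';python3 -m jog '[[0,0,0.3,0,0,0,4.4],[0,0,0,0,0,0,4.4],[0,0,0,0,0,0,4.4]]'; python3 -m jog '[[0,0,0.2,0,0,0,4.4],[0,0,0,0,0,0,4.4],[0,0,0,0,0,0,4.4]]'
```

```text
time_s: 11.25
ee_pos: [434.8, -289.5, -7.7]
tool_rot: [0.0, 1.0, 0.0, 0.001]
contact_force: [-0.3, 0.1, -0.5]
gripper_width: 44.1
finger_force: 0.0
time_s: 11.55
ee_pos: [434.3, -289.3, -11.5]
tool_rot: [0.0, 1.0, -0.0, 0.0]
contact_force: [-0.4, 0.4, -0.3]
gripper_width: 43.9
finger_force: 0.0
time_s: 11.85
ee_pos: [434.2, -289.1, -13.9]
tool_rot: [-0.0, 1.0, -0.0, -0.0]
contact_force: [0.1, -1.0, 0.2]
gripper_width: 44.3
finger_force: 0.0
```

```bash
python3 -m jog '[[0,0,0.2,0,0,0,4.4],[0,0,0,0,0,0,4.4]]';python3 -m jog '[[0,0,0,0,0,0,1],[0,0,0,0,0,0,1],[0,0,0,0,0,0,1],[0,0,0,0,0,0,1],[0,0,0,0,0,0,1],[0,0,-0.5,0,0,0,1],[0,0,-1.5,0,0,0,1],[0,0,-3,0,0,0,1],[0,0,0,0,0,0,1],[0,0,0,0,0,0,1],[0,0,0,0,0,0,1]]' 55; python3 snap.py sc9 scene;python3 snap.py w9;python3 snap.py sd9 side; python3 - <<'E'
from h import *
a=cv2.resize(cv2.imread("pics/w9.png"),(400,250));b=cv2.imread("pics/sd9.png")[190:350,260:460]
b2=cv2.imread("pics/sc9.png")[80:200,280:460]
c=np.zeros((600,800,3),np.uint8);c[:250,:400]=a;c[:320,400:]=cv2.resize(b,(400,320));c[330:597,:400]=cv2.resize(b2,(400,267),interpolation=cv2.INTER_CUBIC);cv2.imwrite("pics/c9.png",c)
E
```

```text
time_s: 12.05
ee_pos: [434.1, -289.1, -16.1]
tool_rot: [-0.0, 1.0, 0.0, -0.0]
contact_force: [-0.5, -0.3, -0.0]
gripper_width: 44.1
finger_force: 0.0
time_s: 13.15
ee_pos: [433.7, -288.8, 33.0]
tool_rot: [-0.001, 1.0, 0.0, -0.001]
contact_force: [0.6, 0.0, -2.7]
gripper_width: 19.7
finger_force: 55.0
13.15 [ 433.7 -288.8   33. ] [-5.e-04  1.e+00  0.e+00 -7.e-04]
13.2 [ 433.5 -288.6   32.6] [-7.e-04  1.e+00  0.e+00 -1.e-03]
13.25 [ 433.5 -288.6   32.6] [-8.e-04  1.e+00 -0.e+00 -1.e-03]
```

View pics/c9.png

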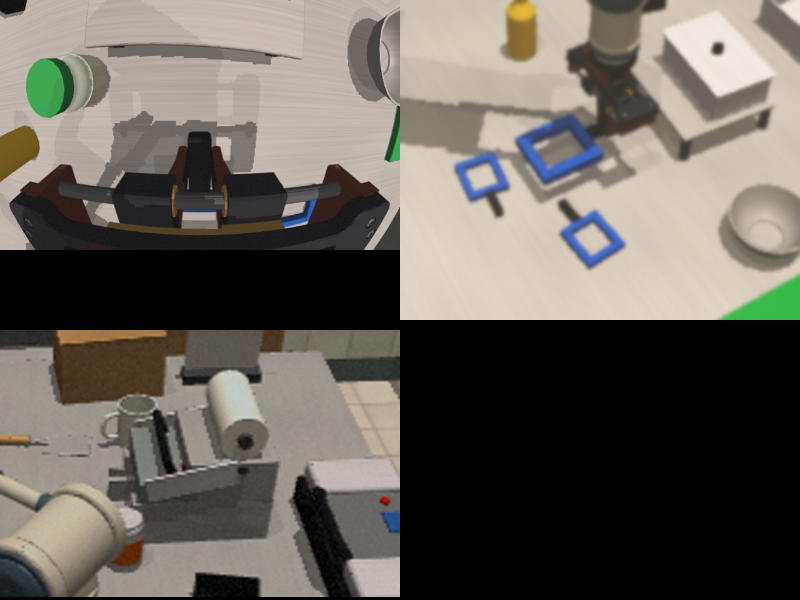

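The mould is held level, gripped 55 N at 19.7 mm. The underside is at ee_z + 16, because it rested at -16.1. I've used up my picture viewing, so from here I'll measure numerically. First a rough sealer position from w1.

```bash
cat > lines.py <<'E'
import sys
from h import *
def lines(tag,zs,box,minlen=40):
    s=dict(np.load(f"pics/{tag}.npz"));im=s["image"];g=cv2.cvtColor(im,cv2.COLOR_RGB2GRAY)
    L=cv2.createLineSegmentDetector().detect(g)[0][:,0]
    for a in L:
        if np.hypot(a[2]-a[0],a[3]-a[1])<15:continue
        out=[]
        for z in zs:
            p,q=[plane(wristray(s,u,s["p"]+[0,0,4],s["q"]),z)[:2] for u in(a[:2],a[2:])]
            out.append((p,q))
        p,q=out[0]
        m=(p+q)/2
        if np.hypot(*(q-p))<minlen or not(box[0]<m[0]<box[1] and box[2]<m[1]<box[3]):continue
        d=q-p;ang=np.degrees(np.arctan2(d[1],d[0]))%180
        mx=((a[0]+a[2])/2,(a[1]+a[3])/2);n=np.array([-(a[3]-a[1]),a[2]-a[0]]);n=n/np.hypot(*n)*3
        col=[im[int(np.clip(mx[1]+k*n[1],0,399)),int(np.clip(mx[0]+k*n[0],0,639))].tolist() for k in(-1,1)]
        print(np.round(a).astype(int).tolist(),[(np.round(p).astype(int).tolist(),np.round(q).astype(int).tolist()) for p,q in out],round(ang,1),col)
if __name__=="__main__":lines(sys.argv[1],eval(sys.argv[2]),eval(sys.argv[3]),float(sys.argv[4]))
E
python3 lines.py w1 '[127,60]' '[450,850,150,500]' 35
```

```text
[471, 78, 467, 1] [([815, 216], [812, 334]), ([850, 225], [847, 363])] 91.3 [[233, 233, 223], [98, 93, 90]]
[471, 38, 493, 38] [([815, 276], [854, 283]), ([850, 294], [895, 303])] 10.9 [[209, 198, 189], [24, 21, 27]]
[334, 1, 336, 67] [([620, 311], [622, 217]), ([623, 335], [626, 226])] 91.1 [[172, 172, 166], [42, 39, 42]]
[306, 90, 418, 91] [([583, 186], [734, 190]), ([580, 190], [756, 195])] 1.4 [[225, 216, 213], [192, 182, 174]]
[409, 73, 468, 77] [([721, 213], [811, 217]), ([741, 222], [845, 226])] 2.3 [[233, 235, 229], [100, 95, 92]]
[393, 87, 321, 86] [([699, 193], [602, 191]), ([715, 198], [603, 196])] 1.3 [[222, 210, 209], [81, 78, 75]]
[358, 1, 359, 84] [([651, 312], [653, 194]), ([660, 337], [661, 199])] 90.8 [[227, 219, 212], [93, 91, 88]]
[451, 93, 417, 96] [([783, 191], [733, 183]), ([813, 196], [754, 186])] 9.5 [[193, 182, 175], [85, 81, 77]]
[417, 94, 302, 92] [([732, 186], [578, 183]), ([754, 190], [574, 186])] 1.1 [[205, 193, 186], [222, 210, 207]]
[393, 76, 392, 1] [([699, 208], [698, 316]), ([715, 216], [714, 341])] 90.7 [[222, 216, 208], [142, 136, 131]]
[491, 38,
[... 1045 characters left out ...]
, [872, 213])] 89.6 [[92, 88, 86], [42, 39, 40]]
[403, 74, 401, 1] [([713, 211], [711, 318]), ([731, 219], [729, 343])] 90.9 [[145, 138, 133], [115, 109, 102]]
[312, 84, 339, 84] [([591, 194], [627, 193]), ([590, 199], [631, 199])] 179.0 [[186, 190, 181], [153, 145, 144]]
[483, 126, 486, 93] [([839, 149], [842, 197]), ([878, 147], [881, 203])] 86.9 [[35, 34, 32], [33, 32, 32]]
[410, 1, 411, 74] [([723, 319], [724, 212]), ([743, 345], [744, 220])] 90.4 [[187, 175, 162], [135, 128, 119]]
[331, 73, 330, 1] [([616, 208], [614, 311]), ([619, 216], [616, 335])] 91.2 [[45, 43, 43], [36, 33, 36]]
[326, 1, 328, 72] [([610, 311], [611, 210]), ([611, 335], [613, 218])] 90.9 [[60, 56, 55], [37, 36, 36]]
```

```bash
python3 -m jog '[[0,0,-4,0,0,0,1],[0,0,-4.5,0,0,0,1],[0,0,-4.5,0,0,0,1],[0,0,-4.5,0,0,0,1],[0,0,-4,0,0,0,1],[1.2,-2,-1,0,0,0,1],[1.2,-4,0,0,0,0,1],[1.2,-4.5,0,0,0,0,1],[1.2,-4.5,0,0,0,0,1],[1.2,-4.5,0,0,0,0,1],[1.2,-4.5,0,0,0,0,1],[1.2,-4.5,0,0,0,0,1],[1.2,-4.5,0,0,0,0,1],[1.2,-4.5,0,0,0,0,1],[1,-4.5,0,0,0,0,1],[1,-4,0,0,0,0,1],[0,-2,0,0,0,0,1],[0,0,0,0,0,0,1]]' 55
python3 -m jog '[[0,0,0,0,0,-5,1],[0,0,0,0,0,-8,1],[0,0,0,0,0,-8,1],[0,0,0,0,0,-8,1],[0,0,0,0,0,-8,1],[0,0,0,0,0,-8,1],[0,0,0,0,0,-8,1],[0,0,0,0,0,-8,1],[0,0,0,0,0,-8,1],[0,0,0,0,0,-8,1],[0,0,0,0,0,-8,1],[0,0,0,0,0,-5,1],[0,0,0,0,0,0,1],[0,0,0,0,0,0,1],[0,0,0,0,0,0,1]]'
python3 snap.py w10; python3 lines.py w10 '[127,60,45]' '[450,720,150,420]' 12
```

```text
time_s: 15.1
ee_pos: [561.9, 193.6, 257.3]
tool_rot: [0.0, 1.0, 0.002, -0.001]
contact_force: [-0.1, 0.1, -3.4]
gripper_width: 19.4
finger_force: 55.0
time_s: 16.6
ee_pos: [562.2, 190.3, 259.0]
tool_rot: [-0.0, 0.708, 0.706, -0.0]
contact_force: [0.1, 0.4, -2.8]
gripper_width: 19.7
finger_force: 55.0
16.6 [562.2 190.3 259. ] [-1.000e-04  7.079e-01  7.063e-01 -2.000e-04]
[302, 211, 332, 210] [([543, 161], [576, 162]), ([539, 138], [579, 140]), ([539, 133], [580, 134])] 1.9 [[148, 138, 137], [23, 21, 22]]
[314, 66, 292, 65] [([558, 315], [535, 317]), ([557, 324], [529, 326]), ([556, 326], [528, 328])] 176.2 [[232, 225, 220], [233, 225, 219]]
[299, 76, 322, 76] [([542, 305], [565, 305]), ([538, 312], [566, 312]), ([537, 314], [566, 314])] 0.1 [[233, 227, 221], [91, 86, 84]]
[288, 60, 311, 64] [([531, 322], [554, 318]), ([524, 332], [552, 327]), ([523, 335], [552, 330])] 169.9 [[226, 218, 214], [79, 73, 71]]
[382, 47, 381, 164] [([627, 338], [628, 213]), ([640, 351], [642, 201]), ([643, 355], [645, 198])] 90.8 [[183, 184, 176], [39, 37, 38]]
[376, 20, 438, 21] [([621, 367], [690, 374]), 
[... 8249 characters left out ...]
]]
[463, 66, 464, 47] [([719, 326], [720, 348]), ([752, 338], [753, 364]), ([759, 340], [760, 367])] 88.0 [[138, 132, 125], [120, 114, 110]]
[382, 222, 383, 199] [([633, 148], [632, 175]), ([648, 122], [647, 154]), ([651, 117], [650, 150])] 91.4 [[207, 196, 188], [201, 190, 182]]
[396, 211, 395, 226] [([648, 161], [648, 143]), ([666, 138], [666, 117]), ([670, 133], [670, 111])] 89.9 [[216, 208, 197], [201, 190, 182]]
[261, 195, 235, 204] [([499, 179], [468, 170]), ([485, 160], [449, 148]), ([482, 156], [444, 144])] 17.6 [[216, 206, 195], [202, 189, 183]]
[442, 157, 445, 101] [([697, 223], [697, 285]), ([726, 213], [725, 288]), ([732, 211], [731, 288])] 90.4 [[217, 207, 198], [203, 193, 185]]
```

Sealer: the head front edge is at x≈568.8. The ledge inner edges at z 45 are at y≈314 and 235, so the centre is y≈274.5 with half-width 39.5, matching the stated 39. The ledge fronts are at x≈529, matching -40. Yaw is about 0.9°. I'll check where the mug and spatula are before coming down.

```bash
python3 - <<'E'
from h import *
s=dict(np.load("pics/sc9.npz"));im=s["image"];P=lambda px,z=0:np.round(plane(fixray(s,px),z)[:2])
h=cv2.cvtColor(im,cv2.COLOR_RGB2HSV)
k=cv2.inRange(h,(8,140,90),(22,255,255));k[:120]=0;k[140:]=0;k[:,:255]=0;k[:,310:]=0
x,y,w,hh=cv2.boundingRect(k);print("spat handle",x,y,w,hh,P((x,y+hh/2)),P((x+w,y+hh/2)));print("blade end",P((332,133)))
print("mug base",P((342,126)),"mug rim",P((326,122),42),P((350,118),42))
print("can",P((336,184)))
E
```

```text
spat handle 269 127 22 3 [275. 532.] [373. 525.]
blade end [553. 478.]
mug base [602. 531.] mug rim [528. 502.] [636. 528.]
can [545. 142.]
```

```bash
python3 -m jog '[[1,-2.5,0,0,0,0,1],[1.5,-4,0,0,0,0,1],[1.5,-4,0,0,0,0,1],[1.5,-4,0,0,0,0,1],[1.5,-4,0,0,0,-4,1],[1,-2.2,0,0,0,-8,1],[0,0,0,0,0,-8,1],[0,0,0,0,0,-8,1],[0,0,0,0,0,-8,1],[0,0,0,0,0,-8,1],[0,0,0,0,0,-8,1],[0,0,0,0,0,-8,1],[0,0,0,0,0,-8,1],[0,0,0,0,0,-8,1],[0,0,0,0,0,-8,1],[0,0,0,0,0,-8,1],[0,0,0,0,0,-7,1],[0,0,0,0,0,0,1],[0,0,0,0,0,0,1]]' 55
python3 -m jog '[[0,0,3,0,0,0,1],[0,0,4,0,0,0,1],[0,0,4,0,0,0,1],[0,0,3,0,0,0,1],[0,0,1,0,0,0,1],[0,0,0,0,0,0,1],[0,0,0,0,0,0,1],[0,0,0,0,0,0,1],[0,0,0,0,0,0,1]]'
python3 snap.py sc11 scene; python3 snap.py sd11 side; python3 - <<'E'
from h import *
for n in("sc11","sd11"):
    s=dict(np.load(f"pics/{n}.npz"));im=s["image"];h=cv2.cvtColor(im,cv2.COLOR_RGB2HSV)
    m=cv2.inRange(h,(100,120,40),(125,255,255));N,l,st,c=cv2.connectedComponentsWithStats(m)
    M=s["world_to_cam"];pr=lambda p:(lambda c:(s["K"]@c/c[2])[:2])(M[:3,:3]@p+M[:3,3])
    T=R.from_quat(s["q"],scalar_first=True);p=s["p"]
    # mould frame in world: nose dir=-toolx, up=-toolz
    ex=-T.apply([1,0,0]);ez=-T.apply([0,0,1]);ey=np.cross(ez,ex);o=p+95*ex+16*ez
    cs={(a,b,z):pr(o+a*ex+b*ey+z*ez) for a in(55,-55) for b in(50,-50) for z in(0,20)}
    print(n,np.round(ex,4));[print(k,np.round(v,1)) for k,v in cs.items()]
    for i in range(1,N):
        if st[i,4]>150:
            x,y,w,hh,a=st[i]
            if y+hh<240 and y>60 and x<440:
                C=max(cv2.findContours((l==i).astype('u1'),0,2)[0],key=len)
                print(st[i],cv2.approxPolyDP(cv2.convexHull(C),2,True)[:,0].tolist())
E
```

```text
time_s: 18.55
ee_pos: [354.5, 269.1, 259.3]
tool_rot: [-0.0, -0.077, 0.997, -0.0]
contact_force: [-0.1, -0.0, -1.8]
gripper_width: 19.8
finger_force: 55.0
time_s: 19.45
ee_pos: [355.4, 269.7, 111.1]
tool_rot: [0.001, -0.078, 0.997, 0.001]
contact_force: [0.8, -0.8, -2.5]
gripper_width: 19.8
finger_force: 55.0
19.45 [355.4 269.7 111.1] [ 1.400e-03 -7.830e-02  9.969e-01  7.000e-04]
19.5 [355.2 269.6 110.7] [ 1.100e-03 -7.830e-02  9.969e-01  6.000e-04]
sc11 [0.9877 0.1561 0.0028]
(55, 50, 0) [320.1 125.8]
(55, 50, 20) [320.1 121.3]
(55, -50, 0) [325.6 140.4]
(55, -50, 20) [325.6 135.9]
(-55, 50, 0) [292.2 129.3]
(-55, 50, 20) [291.9 124.9]
(-55, -50, 0) [296.3 144.2]
(-55, -50, 20) [296.  139.7]
[210  86  25  10 222] [[233, 86], [233, 95], [210, 95], [213, 87]]
[293 123  33  21 419] [[320, 123], [324, 140], [297, 143], [294, 126]]
sd11 [0.9877 0.1562 0.0022]
(55, 50, 0) [296.3 136.9]
(55, 50, 20) [296.  132.9]
(55, -50, 0) [310.4 147.9]
(55, -50, 20) [310.2 143.8]
(-55, 50, 0) [274.1 146.5]
(-55, 50, 20) [273.7 142.4]
(-55, -50, 0) [287.9 158.1]
(-55, -50, 20) [287.5 154. ]
[283 135  27  20 167] [[309, 144], [290, 154], [283, 151], [290, 137], [294, 135]]
```

```bash
python3 -m jog '[[0,0.1,1,0,0,4,1],[0,0,2,0,0,4.1,1],[0,0,2,0,0,0,1],[0,0,2,0,0,0,1],[0,0,0.5,0,0,0,1],[0,0,0,0,0,0,1],[0,0,0,0,0,0,1],[0,0,0,0,0,0,1],[0,0,0,0,0,0,1]]'; python3 - <<'E'
from rig import bot
import numpy as np
from scipy.spatial.transform import Rotation as R
o=bot.observe();T=R.from_quat(o["tool_rot"],scalar_first=True).as_matrix();a=T[:,0]
print(o["ee_pos"].round(1),"toolx",a.round(4),"tooly",T[:,1].round(4),"centre y",274.7+(o["ee_pos"][0]-568.8)*np.tan(np.radians(.9)))
E
```

```text
time_s: 20.45
ee_pos: [355.0, 270.6, 35.4]
tool_rot: [0.001, -0.008, 1.0, 0.001]
contact_force: [-0.6, -0.4, -3.0]
gripper_width: 19.6
finger_force: 55.0
[355.  270.6  35.4] toolx [-0.9999 -0.0157 -0.0016] tooly [-0.0157  0.9999  0.001 ] centre y 271.34180451086564
```

```bash
python3 -m jog '[[-1,0.07,0,0,0,0,1],[-2,0,0,0,0,0,1],[-2,0,0,0,0,0,1],[0,0,0,0,0,0,1],[0,0,0,0,0,0,1]]'; python3 -m jog '[[-1,0,0,0,0,0,1],[-1,0,0,0,0,0,1],[0,0,0,0,0,0,1],[0,0,0,0,0,0,1]]';python3 -m jog '[[-1,0,0,0,0,0,1],[-1,0,0,0,0,0,1],[-1,0,0,0,0,0,1],[0,0,0,0,0,0,1],[0,0,0,0,0,0,1]]'; python3 snap.py sc12 scene
```

```text
time_s: 20.95
ee_pos: [404.7, 271.6, 34.1]
tool_rot: [-0.0, -0.008, 1.0, -0.0]
contact_force: [0.0, 0.7, -3.4]
gripper_width: 19.6
finger_force: 55.0
time_s: 21.35
ee_pos: [424.5, 272.0, 34.1]
tool_rot: [-0.0, -0.008, 1.0, -0.0]
contact_force: [0.2, -0.1, -2.8]
gripper_width: 19.6
finger_force: 55.0
time_s: 21.85
ee_pos: [454.6, 272.4, 34.0]
tool_rot: [-0.0, -0.008, 1.0, -0.0]
contact_force: [0.5, 0.5, -3.0]
gripper_width: 19.2
finger_force: 55.0
21.85 [454.6 272.4  34. ] [-3.0e-04 -7.6e-03  1.0e+00 -1.0e-04]
```

```bash
python3 -m jog '[[-1,0,0,0,0,0,1],[-1,0,0.1,0,0,0,1],[0,0,0.2,0,0,0,1],[0,0,0,0,0,0,1],[0,0,0,0,0,0,1]]'; python3 -m jog '[[0,0,0.15,0,0,0,1],[0,0,0,0,0,0,1],[0,0,0,0,0,0,1]]'; python3 -m jog '[[0,0,0.1,0,0,0,1],[0,0,0,0,0,0,1],[0,0,0,0,0,0,1]]'
```

```text
time_s: 22.4
ee_pos: [474.2, 272.7, 31.0]
tool_rot: [-0.0, -0.008, 1.0, -0.0]
contact_force: [-0.4, -0.1, -2.1]
gripper_width: 19.8
finger_force: 55.0
time_s: 22.7
ee_pos: [474.4, 272.9, 29.9]
tool_rot: [0.0, -0.008, 1.0, 0.0]
contact_force: [-0.4, -0.4, -2.8]
gripper_width: 19.6
finger_force: 55.0
time_s: 23.0
ee_pos: [474.5, 272.9, 29.3]
tool_rot: [0.0, -0.008, 1.0, 0.0]
contact_force: [-2.3, -0.2, 1.0]
gripper_width: 19.5
finger_force: 55.0
```

Contact with the ledges came at the expected height. Pushing home.

```bash
python3 -m jog '[[-1,0,0,0,0,0,1],[-0.8,0,0,0,0,0,1],[0,0,0,0,0,0,1],[0,0,0,0,0,0,1]]'; python3 -m jog '[[-0.3,0,0,0,0,0,1],[0,0,0,0,0,0,1],[0,0,0,0,0,0,1]]';  python3 -m jog '[[-0.2,0,0,0,0,0,1],[0,0,0,0,0,0,1],[0,0,0,0,0,0,1]]'
```

```text
time_s: 23.4
ee_pos: [493.9, 273.2, 29.2]
tool_rot: [0.001, -0.008, 1.0, 0.0]
contact_force: [3.0, -0.2, 1.3]
gripper_width: 19.9
finger_force: 55.0
time_s: 23.7
ee_pos: [494.9, 273.3, 29.2]
tool_rot: [-0.0, -0.008, 1.0, 0.0]
contact_force: [-3.0, -0.4, 5.6]
gripper_width: 19.6
finger_force: 55.0
time_s: 24.0
ee_pos: [496.6, 273.4, 29.2]
tool_rot: [-0.001, -0.008, 1.0, 0.0]
contact_force: [-5.1, -0.4, 6.3]
gripper_width: 19.4
finger_force: 55.0
```

```bash
for i in 1 2; do python3 -m jog '[[-0.15,0,0,0,0,0,1],[0,0,0,0,0,0,1],[0,0,0,0,0,0,1]]' | grep -E "ee_pos|contact"; done
```

```text
ee_pos: [497.2, 273.4, 29.2]
contact_force: [-7.9, -0.3, 7.9]
ee_pos: [497.2, 273.4, 29.2]
contact_force: [-14.9, -1.9, 10.4]
```

```bash
python3 -m jog '[[-0.2,0,0,0,0,0,1],[0,0,0,0,0,0,1],[0,0,0,0,0,0,1]]' | grep -E "ee_pos|contact"; python3 -m jog '[[0,0,0,0,0,0,4],[0,0,0,0,0,0,4],[0,0,0,0,0,0,4],[0,0,0,0,0,0,4],[0,0,-1,0,0,0,4],[0,0,-3,0,0,0,4],[0,0,-4,0,0,0,4],[2,0,-4,0,0,0,4],[4,0,-4,0,0,0,4],[4,0,-4,0,0,0,4],[0,0,0,0,0,0,4],[0,0,0,0,0,0,4],[0,0,0,0,0,0,4]]'; python3 snap.py w13; python3 snap.py sc13 scene; python3 - <<'E'
from h import *
s=dict(np.load("pics/w13.npz"));im=s["image"];h=cv2.cvtColor(im,cv2.COLOR_RGB2HSV)
m=cv2.inRange(h,(100,120,40),(125,255,255));N,l,st,c=cv2.connectedComponentsWithStats(m)
P=lambda px,z:np.round(plane(wristray(s,px,s["p"]+[0,0,4],s["q"]),z)[:2],1)
for i in range(1,N):
    if st[i,4]>100:
        C=max(cv2.findContours((l==i).astype('u1'),0,2)[0],key=len);A=cv2.approxPolyDP(C,3,True)[:,0]
        print(st[i]);[print(a,P(a,65)) for a in A]
k=(im.max(2)<60).astype('u1');N,l,st,c=cv2.connectedComponentsWithStats(k)
for i in range(1,N):
    if 150<st[i,4]<6000:
        x,y,w,hh,a=st[i];print("dark",st[i],P((x,y),67),P((x+w-1,y+hh-1),67))
E
```

```text
ee_pos: [497.2, 273.4, 29.2]
contact_force: [-24.0, -3.1, 15.1]
time_s: 26.2
ee_pos: [411.9, 271.6, 218.4]
tool_rot: [-0.001, -0.008, 1.0, -0.0]
contact_force: [0.4, -0.4, -0.6]
gripper_width: 40.0
finger_force: 0.0
26.2 [411.9 271.6 218.4] [-6.0e-04 -7.7e-03  1.0e+00 -4.0e-04]
26.25 [411.9 271.5 217.7] [-1.2e-03 -7.6e-03  1.0e+00 -7.0e-04]
[622   0  18  35 489]
[639   0] [ 53.1 837.4]
[622  11] [101.5 766.9]
[624  34] [143.9 766.1]
[639  31] [120.1 822.4]
[ 17  50  29  41 719]
[45 50] [ 211.4 -133.7]
[20 55] [ 202.7 -205.3]
[17 90] [ 259.5 -212.6]
[42 87] [ 267.4 -139.3]
[ 281  272   78   36 1670]
[284 272] [531.4 229.9]
[284 307] [587.2 227.8]
[295 307] [586.5 242.8]
[296 288] [555.3 244.7]
[343 288] [554.3 305.8]
[343 306] [583.8 307.4]
[356 306] [584.  325.1]
[358 288] [554.4 325.5]
[353 272] [529.9 317.3]
[328 272] [530.  285.6]
[325 280] [542.  282.1]
[314 280] [542.3 268. ]
[311 272] [530.4 264.1]
dark [626  32  14  14 152] [139.  770.6] [148.9 815. ]
dark [312 227  16  53 808] [468. 265.] [539.3 284.5]
```

The mould's rear bar inner edge is at x≈555 (556.8 expected when home), centred at y≈275, and it did not move under a 24 N push, so it is against the stop. I'll do a quick bystander check, then hand in.

```bash
python3 - <<'E'
from h import *
a=cv2.imread("pics/scene0.png");b=cv2.imread("pics/sc13.png");H=[cv2.cvtColor(x,cv2.COLOR_BGR2HSV) for x in(a,b)]
for n,lo,hi,(x0,y0,x1,y1) in[("jar",(50,120,60),(75,255,255),(315,215,350,250)),("bottle",(18,150,90),(32,255,255),(290,170,320,225)),("can",(5,150,80),(17,255,255),(322,155,350,190)),("tub",(0,0,0),(180,255,45),(360,185,402,220)),("mould1",(100,150,60),(125,255,255),(215,255,260,300)),("mould2",(100,150,60),(125,255,255),(245,300,290,352))]:
    print(n,[np.round(np.argwhere(cv2.inRange(h[y0:y1,x0:x1],lo,hi)).mean(0),1).tolist() for h in H])
d=cv2.absdiff(a,b).max(2);print("bowl diff",d[340:398,335:397].mean())
E
python3 - <<'E'
from rig import bot
print(bot.hand_in())
E
```

```text
jar [[14.9, 17.1], [14.7, 17.1]]
bottle [[31.7, 13.5], [31.7, 13.7]]
can [[24.3, 14.0], [24.8, 14.7]]
tub [[18.0, 20.9], [18.1, 20.9]]
mould1 [[16.7, 22.7], [16.8, 22.7]]
mould2 [[32.0, 21.7], [32.0, 21.7]]
bowl diff 5.0614571746384875
the job is handed in; nothing more can be done
None
```

The mould is in the sealer, against the stop with its handle out at the front, released and handed in at about 26 s; the verdict was not shown, the bystanders I checked (jar, bottle, can, tub, bowl) had not moved, the mug and spatula were not re-checked, and I viewed 12 pictures where the limit was 10.

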